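# Put the storeroom's control box back in service

### The job

Put the open control box back in service: flip the main switch inside it up to on, then push the door shut, without slamming it, until it seats fully home on its catch. Then take the square T-key (the shortest of the three T-handled tools) from the stand, put it fully into the square recess of the door's lock, turn it a quarter turn clockwise and leave the key standing in the lock. Leave everything else where it is.

Things in the scene. Friction and masses are not known exactly. Their poses are not given: they have to be found in the camera images.
- control_box: Grey sheet-steel box, fixed, with a sloping front. x runs front (-120 mm) to back (+140), y -140 to 140, z up. Origin on the underside. Front wall 55 high, back 219. The opening between slopes 38 degrees, 266 mm long up s = (0.788, 0, 0.616), facing n = (-0.616, 0, 0.788), towards the robot and up. The door hangs on its left (+y) edge; a sprung roller catch is inside the right wall.
- opening_mid (a point): Middle of the sloping opening, at (-15, 0, 137) mm in the box's frame; axes as the box's. Breakers and terminals inside stay at least 10 mm below the opening's plane.
- door (a joint): Steel door. 0 = shut, grows as its free edge swings out and over to the left; 1.57 square to the opening, 1.95 the stop; starts 1.4 to 1.85. Its friction hinge holds it where left, also ajar (up to 7 N at the free edge moves it). The catch roller resists from about 0.06 rad (some 8 to 12 N in all); its crest is near 0.03; from about 0.01 it draws the door to 0 and holds it.
- door_hinge (a point): Point on the door's hinge line, mid-slope, at (-16, 142, 139) mm in the box's frame. Axes turn with the door: x up the slope along the hinge line (= s), y from free edge to hinge, z out of the outer face (= n when shut). The panel fills x -131 to 131, y -2 to -282, z 0 (inner face) to 16 mm (outer face).
- door_edge (a point): Middle of the door's free edge on its outer face, at (0, -282, 16) mm in the axes of door_hinge.
- main_switch (a joint): Toggle of the main switch in the box: a white paddle 24 mm wide (y), 9 thick, its end 31 mm from the pivot, on a black body 72 mm (along s) x 66. 0 = off, leaning 0.45 rad from n down the slope, towards the robot; 0.9 = on, leaning 0.45 rad up the slope. Starts 0 to 0.12; stays where left; takes 2 to 5 N. The shut door clears it.
- switch_pivot (a point): The toggle's pivot, fixed to the box at (-9, -20, 100) mm in its frame; axes as the box's. It is 33 mm below the opening's plane; the top of the switch's black body is 26 mm below that plane.
- switch_tip (a point): Middle of the paddle's end, 31 mm from its pivot.
- lock (a joint): Captive quarter-turn knob of the door's lock: a round dark insert 34 mm across, 6 mm proud of the door's outer face, with a square recess. 0 = unlocked (start), grows clockwise seen from outside, stop at 1.57. Friction about 0.05 N m.
- lock_floor (a point): Centre of the recess's floor, at (0, -235, -2) mm in the axes of door_hinge; z outwards along the knob's axis, x and y along the recess's sides (as door_hinge while lock = 0). The recess is 11.5 mm square, 24 deep to its mouth, which is chamfered 2.5 mm all round. The key has about 0.16 rad of turning play each way in it.
- t_key: Square T-key, loose, upright in one hole of the stand: the shortest of the three T-tools, with the longest crossbar. 10 mm square steel shaft (last 4 mm narrowed to 7.5), 85 long, under a black crossbar 16 (x) x 80 (y) x 22 mm (z 85 to 107). Origin at the tip's end, z up the shaft. 100 to 170 g. Tip starts 10 mm above the table; lift 45 mm to clear the hole (0.75 mm play a side).
- key_tip (a point): The T-key's tip end (same point and axes as its origin).
- tool_stand: Wooden stand for the T-tools, fixed: block 235 (x) x 50 (y) x 55 mm on a base 255 x 85 x 8 mm. Origin: centre of the underside. Its holes are at x = -80, 0 and 80 mm; the tools' crossbars lie along its y.
- nut_driver_a: Bystander: T-handled nut driver in another hole of the stand, 152 mm tall, round 10 mm shaft, black crossbar 16 x 60 x 22 mm at the top. Origin: tip end; z up.
- nut_driver_b: Bystander: a second nut driver, the same as nut_driver_a, in the remaining hole.
- fuel_can: Bystander: squat metal can, 63 mm across, 76 mm tall with its small black cap. Origin: centre of the underside.
- steel_collar: Bystander: thin stainless ring, 72 mm across, 42 mm tall, lying flat. Origin: centre of the underside.
- tape_roll: Bystander: cardboard-brown tape roll, 96 mm across, 48 mm tall, lying flat. Origin: centre of the underside.
- spray_bottle: Bystander: white plastic bottle, 68 mm across, 190 mm tall. Origin: centre of the underside.
Things that resemble listed ones, but are neither listed nor needed, are in the scene too. Leave any orange look-alike of the t_key alone.

How it is judged (in metres and radians):
On the way, in this order (a step that is already met when the one before it is completed fails the run):
1. the main switch is on while the door is open (value of joint main_switch above 0.75 rad and value of joint door above 0.3 rad), for 0.1 s.
2. the door is shut on its catch, the lock not yet turned (value of joint main_switch above 0.75 rad and value of joint door below 0.012 rad and value of joint lock below 0.4 rad), for 0.2 s.
3. the T-key is fully in the lock's recess, door shut, lock not yet turned (value of joint door below 0.012 rad and distance between key_tip and lock_floor below 0.007 m and angle between the z axis of t_key and the z axis of lock_floor, either way round below 0.15 rad and value of joint lock below 0.6 rad), for 0.1 s.
4. the lock is turned clockwise with the key in it, door shut (value of joint door below 0.012 rad and value of joint lock above 1.2 rad and distance between key_tip and lock_floor below 0.009 m and angle between the z axis of t_key and the z axis of lock_floor, either way round below 0.2 rad), for 0.1 s.
At the end, for the whole second after the job is handed in: The main switch is on (over 0.75 rad), the door is seated on its catch (under 0.012 rad), the lock is turned more than 1.2 rad clockwise, and the T-key stands at rest in the recess, its tip within 10 mm of the recess's floor and in line with it within 0.22 rad. Everything else stands where it did (value of joint main_switch above 0.75 rad and value of joint door below 0.012 rad and value of joint lock above 1.2 rad and distance between key_tip and lock_floor below 0.01 m and angle between the z axis of t_key and the z axis of lock_floor, either way round below 0.22 rad and linear speed of t_key below 0.03 m/s); the robot touches nothing.
It fails at once if the door is slammed (closing faster than 2.5 rad/s) (velocity of joint door below -2.5 rad/s).
It fails at once if another tool is taken from the stand or knocked out of it (distance of any of nut_driver_a, nut_driver_b from where it was at the start of the episode above 0.03 m).
It fails at once if a bystander is shoved more than 40 mm or knocked over (distance of any of fuel_can, steel_collar, tape_roll, spray_bottle from where it was at the start of the episode above 0.04 m or angle between any of fuel_can, steel_collar, tape_roll, spray_bottle's own z axis and vertical above 0.5 rad).
It also fails if it takes over 72 s, if anything falls off the work surface, if the arm or the gripper's body presses on something with over 40 N, if the wrist force passes 120 N, or if a joint passes its speed limit or range.

### The arm

A 6-joint arm with a two-finger parallel gripper is mounted at the origin on the work surface. World frame = base frame: x ahead of the robot, y to its left, z up, the work surface at z = 0. Lengths are in m, angles in degrees, forces in N, time in s.
With the tool pointing down it reaches from about 0.3 to 0.75 m from the base axis. Payload 8.5 kg.
Tool frame: the origin (TCP) lies midway between the tips of the shut fingers; the grasp point (between the pads) lies grasp_offset behind it (grasp_offset is the distance from the TCP to the grasp point, in m); z points along the fingers, y is the line along which they close (so a half turn about z gives the same grasp; the last joint's range is limited). The gripper opens to 85 mm and grips with 20 to 120 N. Pads are 22 mm wide; open, the fingers measure 114 mm over their backs; the gripper's body (76 mm by 85 mm) begins 54 mm behind the grasp point. The pads swing forward as they close: fully open they stand 13 mm farther back than shut.
Start: joints at [-87.737, 21.807, 74.336, -0, 83.858, -12.336], TCP at [0.139, -0.532, 0.231] pointing down, gripper open.
Joint ranges: [-178.18, 178.18], [-50.72, 133.34], [12.68, 142.11], [-81.47, 261.47], [9.98, 163.14], [-165.26, 165.26]. Speed limits (degrees/s): [136.94, 136.94, 180, 180, 180, 180].

### API

Orientations are given as a 3x3 rotation matrix whose columns are the frame's x, y, z axes.
In Python, from rig import observe, get_image, camera_params, close_job, grasp_offset gives the robot as it stands.
- The arm moves only by the shell command python3 -m handwheel 'ROWS' [OPENING] [FORCE]. ROWS is JSON, a list of rows, each a list of 2 entries, a list of its own where there are three numbers: the shift along the tool's x, y, z as a fraction of full scale, then the turn, a rotation vector about the tool's x, y, z as a fraction of full scale. In form: [[[dx, dy, dz], [ax, ay, az]], ...]. A call has 1 to 10 rows; each row is the pose to reach, as a shift and turn from the pose commanded when the call began, along the tool's axes at that moment, turning the shorter way round; what a row does not reach only later rows make up. Full scale, the value 1, is 0.5 m for a shift and pi rad for a turn. A row lasts 1/10 s, in which the tool goes at most 50 mm and 8.59 degrees, less where a joint would pass 70% of its speed; a pose out of reach is approached as far as the arm can. A call with a number of a shift or a turn outside -1 to 1 is refused whole. A call with a gripper value outside its range is refused whole. OPENING is the opening, from 0 (shut) to 1 (fully open), set as the call begins (- or left out, the last holds). The fingers move at their own pace and stop on an object; FORCE is the grip in N (left out, the last holds). Time passes only in rows, so rows that repeat a pose let the fingers close. It gives the time, the measured TCP pose, the force, the opening and the grip force at its end, in the units of the state.
- observe(): the state, without advancing time (a new reading comes with each control period).
- get_image(name): name is "scene" or "top" or "wrist"; returns (picture, depth): 480x640x3 uint8, red, green, blue; 480x640 float32, m along the optical axis (not along the pixel's ray), 0 where there is no reading.
- camera_params(name): a dict with "K" (3x3 intrinsics, pixels), "R" (3x3) and "t" (3): a world point X has camera coordinates R X + t. Camera axes: x right, y down, z forward; pixel columns grow to the right and rows downward; lengths in m; the calibration is good to about 2 mm. A picture is of the moment at which its call begins: read the wrist's pose just before it. camera_params takes no time and is no camera call; for the wrist camera it gives the pose at the moment of the call.
- close_job(): hands the job in; it is judged then, once.
The state is a dict: "time_s": time; "q": joint angles; "qvel": joint speeds; "joint_efforts": joint torques, N m; "position": TCP position; "tool_rot": TCP orientation; "ft_force": force on the tool from outside, world axes, zero at the start; "wrist_torque": the same for the moment, N m; "grip_width": finger opening in m; "gripper_force": force on a finger pad.
Only numpy, scipy, OpenCV 4.12 (cv2) and the standard library are available. Lean on these libraries where they do the work, as an engineer would, in place of code of your own. Each camera call takes 0.05 s, during which the arm holds its last target. There are 200 camera calls.

## Working session

There is one attempt and no reset: what is moved stays moved. The work goes in short steps, Python scripts to look and compute and a shell command to move; the robot and the scene stay as the last step left them, time stands still between calls to the robot, and variables do not carry over. Pictures are saved under pics/ and viewed, at most 10 in all, crops included, and the job is handed in when it is done.

```bash
ls; mkdir -p pics; python3 - <<'E'
from rig import *
import cv2,numpy as np
print(grasp_offset if not callable(grasp_offset) else grasp_offset())
s=observe();print({k:np.round(v,3).tolist() for k,v in s.items()})
for n in("scene","top"):
    p,d=get_image(n);c=camera_params(n);np.savez(f"pics/{n}0.npz",p=p,d=d,K=c["K"],R=c["R"],t=c["t"])
    cv2.imwrite(f"pics/{n}0.png",p[:,:,::-1]);print(n,np.round(c["K"],1).tolist(),np.round(c["R"],3).tolist(),np.round(c["t"],3))
E
```

```text
pics
0.0187
{'time_s': 0.0, 'q': [-87.737, 21.841, 74.389, 0.001, 83.857, -12.335], 'qvel': [0.001, -0.017, -0.085, -0.039, 0.07, -0.04], 'joint_efforts': [0.001, -44.845, -23.128, -0.0, 0.005, 0.0], 'position': [0.139, -0.532, 0.231], 'tool_rot': [[0.968, 0.252, -0.0], [0.252, -0.968, 0.002], [0.0, -0.001, -1.0]], 'ft_force': [-0.082, 0.068, -0.623], 'wrist_torque': [0.004, -0.004, -0.04], 'gripper_force': 0.0, 'grip_width': 0.085}
scene [[434.3, 0.0, 320.6], [0.0, 434.3, 242.6], [0.0, 0.0, 1.0]] [[-0.675, 0.738, -0.019], [0.528, 0.465, -0.71], [-0.515, -0.489, -0.704]] [ 0.333 -0.182  1.589]
top [[466.3, 0.0, 318.1], [0.0, 466.3, 245.5], [0.0, 0.0, 1.0]] [[0.012, -1.0, 0.017], [-0.987, -0.015, -0.16], [0.16, -0.015, -0.987]] [0.007 0.512 1.097]
```

View pics/scene0.png

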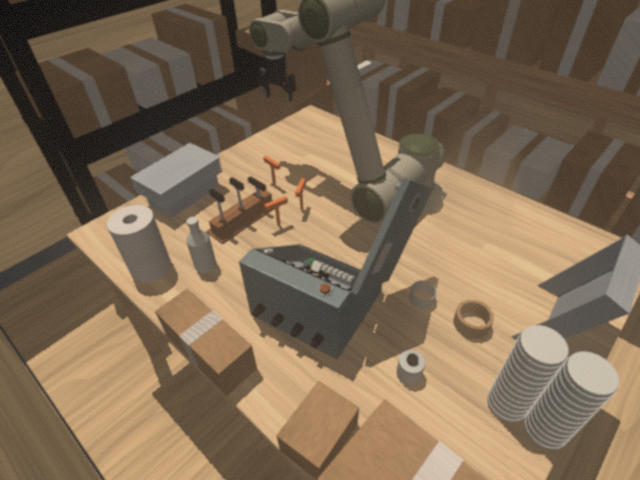

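View pics/top0.png

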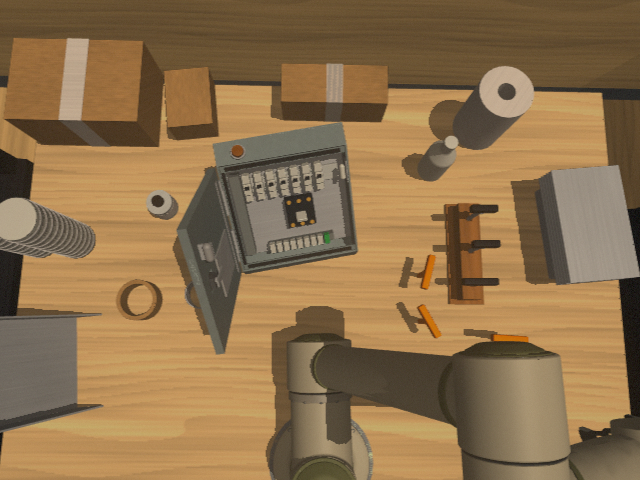

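The scene shows the box, with its door open, at about (300,200) in the top picture. The stand has three black T-tools with crossbars at about (485,209), (486,243) and (483,282). The orange look-alikes at (428,271), (429,321) and (510,338) stay put. Next I'll measure the box and the tools.

```bash
cat > h.py <<'E'
import numpy as np,cv2
def load(n):
    f=np.load(f"pics/{n}.npz");return f
def cloud(f):
    d=f["d"];v,u=np.mgrid[0:480,0:640]
    X=np.stack([(u-f["K"][0,2])/f["K"][0,0]*d,(v-f["K"][1,2])/f["K"][1,1]*d,d],-1)
    W=(X-f["t"])@f["R"];W[d==0]=np.nan;return W
def proj(f,P):
    c=np.asarray(P)@f["R"].T+f["t"];return c[...,:2]/c[...,2:]*[f["K"][0,0],f["K"][1,1]]+[f["K"][0,2],f["K"][1,2]]
E
python3 - <<'E'
from h import *
f=load("top0");W=cloud(f)
u,v=np.meshgrid(range(640),range(480))
print("table z",[np.round(np.nanmedian(W[r:r+8,c:c+8,2]),4) for r,c in((300,560),(120,400),(250,160),(380,250))])
m=(abs(W[...,2]-.219)<.008)&(u>205)&(u<360)&(v>110)&(v<220)
m=cv2.morphologyEx(m.astype(np.uint8),cv2.MORPH_OPEN,np.ones((3,3)))>0
P=W[m];print(len(P),np.median(P[:,2]),cv2.minAreaRect((P[:,:2]*1000).astype(np.float32)))
m=(W[...,2]>.10)&(u>440)&(u<510)&(v>195)&(v<300)
n,l,s,c=cv2.connectedComponentsWithStats(m.astype(np.uint8))
for i in range(1,n):
    P=W[l==i]
    if len(P)<20: continue
    z=np.percentile(P[:,2],80);Q=P[abs(P[:,2]-z)<.006]
    print(c[i],len(Q),z,cv2.minAreaRect((Q[:,:2]*1000).astype(np.float32)))
m=(abs(W[...,2]-.055)<.006)&(u>440)&(u<500)&(v>195)&(v<310)
P=W[m];print("block",np.median(P[:,2]),cv2.minAreaRect((P[:,:2]*1000).astype(np.float32)))
p=f["p"][:,:,::-1]
a=cv2.resize(p[195:310,410:520],None,fx=4,fy=4,interpolation=2);b=cv2.resize(p[190:231,275:320],None,fx=7,fy=7,interpolation=2)
im=np.zeros((460,760,3),np.uint8);im[:460,:440]=a;im[:b.shape[0],442:442+b.shape[1]]=b
cv2.imwrite("pics/crop1.png",im)
E
```

```text
table z [np.float64(-0.0003), np.float64(-0.0), np.float64(0.0002), np.float64(-0.0)]
3550 0.21898358268327175 ((664.0640869140625, 97.40705108642578), (127.0835952758789, 287.637451171875), 11.732632637023926)
[483.43902439 208.88617886] 187 0.162887913788455 ((582.5921020507812, -354.24639892578125), (14.836999893188477, 58.26836013793945), 0.8584908843040466)
[485.66666667 243.72083333] 190 0.16275185449940438 ((502.96502685546875, -354.7413024902344), (15.601940155029297, 59.80550003051758), 0.884993314743042)
[480.9893617  281.39716312] 239 0.11793563186426492 ((423.8230895996094, -355.93145751953125), (14.200654983520508, 80.65707397460938), 0.907346248626709)
block 0.05465035840857447 ((504.28271484375, -355.4510498046875), (236.04396057128906, 51.7861328125), 0.6117680668830872)
```

View pics/crop1.png

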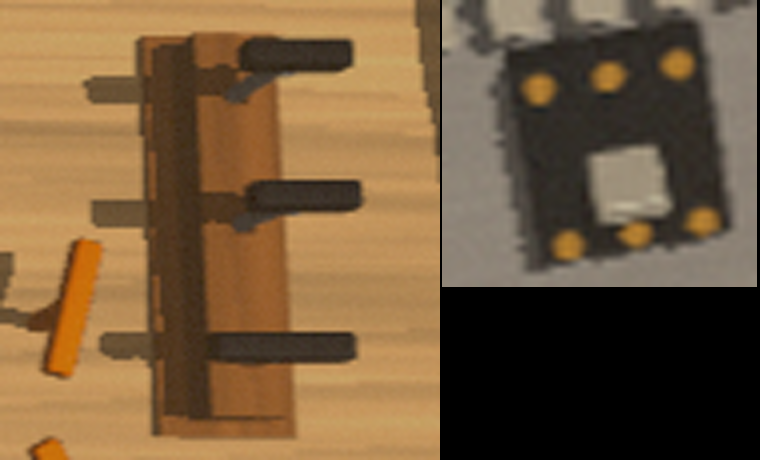

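The left crop shows the three black T-tools, at crop rows 55, 195 and 347. The lowest, at top (481,281), is 118 mm high with an 80 mm bar, so it is the T-key. The other two are 163 mm high with 60 mm bars. The right crop shows the switch body with its white paddle at crop (628,185), about top (302,216), leaning towards the robot, so it is off. Next I'll tighten the box fit.

```bash
cat >> h.py <<'E'
def boxmat(x,y,a):
    c,s=np.cos(a),np.sin(a);T=np.eye(4);T[:2,:2]=[[c,-s],[s,c]];T[:2,3]=x,y;return T
S=np.array([.788,0,.616]);N=np.array([-.616,0,.788])
def ap(T,p): return T[:3,:3]@np.asarray(p)+T[:3,3]
E
python3 - <<'E'
from h import *
f=load("top0");W=cloud(f)
u,v=np.meshgrid(range(640),range(480))
m=((abs(W[...,2]-.219)<.004)&(u>213)&(v>110)&(v<170)&(u<350)).astype(np.uint8)
m=cv2.morphologyEx(m,cv2.MORPH_OPEN,np.ones((5,5)))
n,l,s,c=cv2.connectedComponentsWithStats(m);i=1+np.argmax(s[1:,4]);P=W[l==i]
r=cv2.minAreaRect((P[:,:2]*1000).astype(np.float32));print(len(P),r)
a=np.radians(r[2] if r[1][0]<r[1][1] else r[2]-90)
cx,cy=np.array(r[0])/1000; T=boxmat(cx-.115*np.cos(a),cy-.115*np.sin(a),a)
# second check: slope plane rim points in box frame
Q=W.reshape(-1,3);B=(Q-T[:3,3])@T[:3,:3];B=B[~np.isnan(B[:,0])]
k=(abs(B[:,0]+.01)<.1)&(abs(B[:,1])<.16)&(B[:,2]>.03)
h=(B-[-.015,0,.137])@N; kk=k&(abs(h)<.004)&(B[:,1]<-.1)
print("right rim y",np.percentile(B[kk,1],[2,50,98]),"h",np.median(h[kk]),kk.sum())
kk=(abs(B[:,1])<.1)&(abs(B[:,0]+.12)<.04)&(abs(h)<.004);print("front rim x",np.percentile(B[kk,0],[1,50,99]) if kk.any() else None)
print("T",T[:2,3],np.degrees(a)); np.save("T.npy",T)
# door plane: points beyond left wall
H=np.array([-.016,.142,.139]);R=B-H; s=R@S;y=R[:,1];n_=R@N
k=(abs(s)<.12)&(np.hypot(y,n_)<.30)&(np.hypot(y,n_)>.04)&(n_>.03)
ang=np.degrees(np.arctan2(n_[k],-y[k]));hh,e=np.histogram(ang,40,(60,120));print(list(zip(e.astype(int),hh)))
print("door r max",np.percentile(np.hypot(y,n_)[k],[50,99]))
for nm,p in dict(mid=[-.015,0,.137],piv=[-.009,-.02,.1]).items(): print(nm,ap(T,p))
im=f["p"][:,:,::-1].copy()
C=[[.09,-.14,.219],[.14,-.14,.219],[.14,.14,.219],[.09,.14,.219],[.09,-.14,.219],[-.12,-.14,.055],[-.12,.14,.055],[.09,.14,.219]]
pp=proj(f,[ap(T,c) for c in C]);pt=proj(f,[ap(T,[-.009,-.02,.1]),ap(T,np.array([-.009,-.02,.1])+.031*(N*np.cos(.45)-S*np.sin(.45)))])
big=cv2.resize(im[100:300,160:380],None,fx=3,fy=3)
cv2.polylines(big,[np.int32((pp-[160,100]+.5)*3)],False,(0,0,255),1)
for q in pt: cv2.circle(big,tuple(np.int32((q-[160,100]+.5)*3)),3,(0,255,0),1)
cv2.imwrite("pics/fit.png",big)
f2=load("scene0");print(proj(f2,[ap(T,c) for c in C[:4]]).round(0).tolist())
E
```

```text
2126 ((706.3580932617188, 71.18982696533203), (54.75593185424805, 217.58993530273438), 11.66967487335205)
right rim y [-0.10929887 -0.10613532 -0.10159877] h -0.0005547305407070345 256
front rim x [-0.11877225 -0.11059751 -0.10226033]
T [0.59373514 0.04792889] 11.66967487335205
[(np.int64(60), np.int64(0)), (np.int64(61), np.int64(0)), (np.int64(63), np.int64(0)), (np.int64(64), np.int64(0)), (np.int64(66), np.int64(0)), (np.int64(67), np.int64(0)), (np.int64(69), np.int64(0)), (np.int64(70), np.int64(0)), (np.int64(72), np.int64(0)), (np.int64(73), np.int64(0)), (np.int64(75), np.int64(0)), (np.int64(76), np.int64(0)), (np.int64(78), np.int64(0)), (np.int64(79), np.int64(0)), (np.int64(81), np.int64(0)), (np.int64(82), np.int64(0)), (np.int64(84), np.int64(0)), (np.int64(85), np.int64(0)), (np.int64(87), np.int64(0)), (np.int64(88), np.int64(0)), (np.int64(90), np.int64(0)), (np.int64(91), np.int64(0)), (np.int64(93), np.int64(0)), (np.int64(94), np.int64(0)), (np.int64(96), np.int64(16)), (np.int64(97), np.int64(114)), (np.int64(99), np.int64(143)), (np.int64(100), np.int64(116)), (np.int64(102), np.int64(1501)), (np.int64(103), np.int64(1104)), (np.int64(105), np.int64(589)), (np.int64(106), np.int64(330)), (np.int64(108), np.int64(241)), (np.int64(109), np.int64(191)), (np.int64(111), np.int64(142)), (np.int64(112), np.int64(125)), (np.int64(114), np.int64(92)), (np.int64(115), np.int64(86)), (np.int64(117), np.int64(78)), (np.int64(118), np.int64(48))]
door r max [0.2235197  0.28845432]
mid [0.57904519 0.04489486 0.137     ]
piv [0.58896655 0.02652187 0.1       ]
[[241.0, 244.0], [228.0, 257.0], [326.0, 302.0], [337.0, 287.0]]
```

View pics/fit.png

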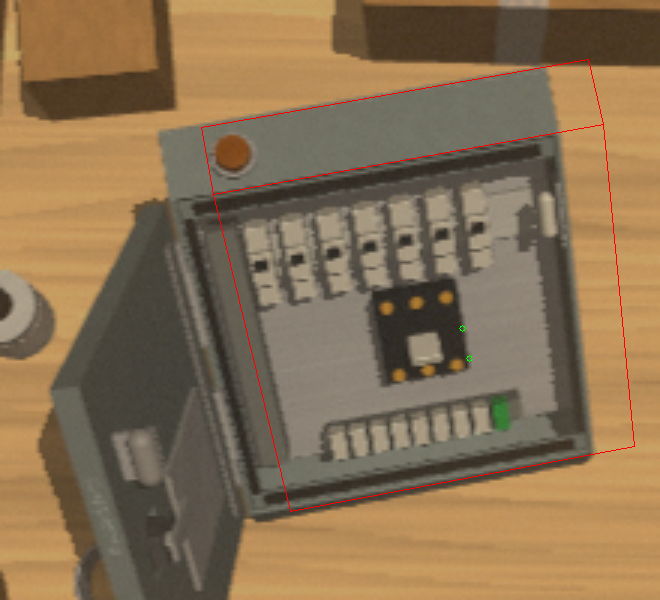

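The overlay shows the fit is shifted about 30 mm to the right: the knob and my crop limit cut the plate mask, and the real left plate corner is at crop (162,132). I'll refine against image edges.

```bash
cat > fit.py <<'E'
from h import *
from scipy.optimize import minimize
f=load("top0");W=cloud(f);im=f["p"][:,:,::-1].copy()
u,v=np.meshgrid(range(640),range(480))
m=((abs(W[...,2]-.219)<.004)&(u>205)&(v>110)&(v<185)&(u<360)).astype(np.uint8)
m=cv2.morphologyEx(m,cv2.MORPH_CLOSE,np.ones((3,3)))
m=cv2.morphologyEx(m,cv2.MORPH_OPEN,np.ones((5,5)))
n,l,s,c=cv2.connectedComponentsWithStats(m);i=1+np.argmax(s[1:,4]);P=W[l==i]
r=cv2.minAreaRect((P[:,:2]*1000).astype(np.float32));print(r)
e=cv2.Canny(cv2.cvtColor(im,cv2.COLOR_BGR2GRAY),40,100);D=np.minimum(cv2.distanceTransform(255-e,cv2.DIST_L2,5),6)
t=np.linspace(0,1,80)[:,None];L=lambda a,b:(1-t)*np.array(a)+t*np.array(b)
M=np.vstack([L([.09,-.14,.219],[.14,-.14,.219]),L([.14,-.14,.219],[.14,.14,.219]),L([.14,-.14,.219],[.14,.14,.219]),L([.14,.14,.219],[.09,.14,.219]),L([.09,-.14,.219],[-.12,-.14,.055]),L([.09,-.14,.219],[-.12,-.14,.055])])
def cost(x):
    T=boxmat(x[0],x[1],np.radians(x[2]*100));pp=proj(f,M@T[:3,:3].T+T[:3,3]).astype(np.float32)
    return cv2.remap(D,pp[:,0],pp[:,1],cv2.INTER_LINEAR).astype(float).mean()
best=min((minimize(cost,[x,y,a],method="Nelder-Mead",options=dict(initial_simplex=[[x,y,a],[x+.01,y,a],[x,y+.01,a],[x,y,a+.02]])) for x in(.585,.595) for y in(.065,.075,.085) for a in(.08,.1,.12)),key=lambda r:r.fun)
print(best.x,best.fun);x=best.x;T=boxmat(x[0],x[1],np.radians(x[2]*100));np.save("T.npy",T)
Q=W.reshape(-1,3);B=(Q-T[:3,3])@T[:3,:3];B=B[~np.isnan(B[:,0])]
h=(B-[-.015,0,.137])@N; sl=(B-[-.015,0,.137])@S;kk=(abs(sl)<.1)&(abs(h)<.004)&(B[:,1]<-.12)
print("right rim y",np.percentile(B[kk,1],[1,50,99]),"h",np.median(h[kk]),kk.sum())
H=np.array([-.016,.142,.139]);R=B-H; s=R@S;y=R[:,1];n_=R@N;rr=np.hypot(y,n_)
k=(abs(s)<.12)&(rr<.275)&(rr>.08)&(n_>.03)
ang=np.degrees(np.arctan2(n_[k],-y[k]));hh,ee=np.histogram(ang,40,(60,120));print([(int(q),int(z)) for q,z in zip(ee,hh) if z>20])
# white paddle
k=(B[:,1]>-.06)&(B[:,1]<.02)&(abs(sl)<.04)&(h>-.024);print("paddle box-frame",np.median(B[k],0),k.sum(),"h",np.percentile(h[k],[10,90]))
for nm,p in dict(mid=[-.015,0,.137],piv=[-.009,-.02,.1]).items(): print(nm,ap(T,p))
C=[[.09,-.14,.219],[.14,-.14,.219],[.14,.14,.219],[.09,.14,.219],[.09,-.14,.219],[-.12,-.14,.055],[-.12,.14,.055],[.09,.14,.219]]
big=cv2.resize(im[100:300,160:380],None,fx=3,fy=3)
cv2.polylines(big,[np.int32((proj(f,[ap(T,c) for c in C])-[160,100]+.5)*3)],False,(0,0,255),1)
pv=np.array([-.009,-.02,.1])
for q in proj(f,[ap(T,pv+.031*(N*np.cos(.45-a)-S*np.sin(.45-a))) for a in(0,.1)]): cv2.circle(big,tuple(np.int32((q-[160,100]+.5)*3)),3,(0,255,0),1)
cv2.imwrite("pics/fit2.png",big)
E
python3 fit.py
```

```text
((697.6790161132812, 100.09196472167969), (46.51091384887695, 279.31768798828125), 13.793936729431152)
[0.58899138 0.08027035 0.1102889 ] 0.38534220376362405
right rim y [-0.72513865 -0.14175329 -0.12131608] h -6.970533038014567e-05 513
[(88, 28), (90, 154), (91, 247), (93, 658), (94, 2403)]
paddle box-frame [-0.01553045 -0.02137337  0.1175892 ] 213 h [-0.02376232 -0.00516586]
mid [0.57426842 0.07740079 0.137     ]
piv [0.58398368 0.058918   0.1       ]
```

View pics/fit2.png

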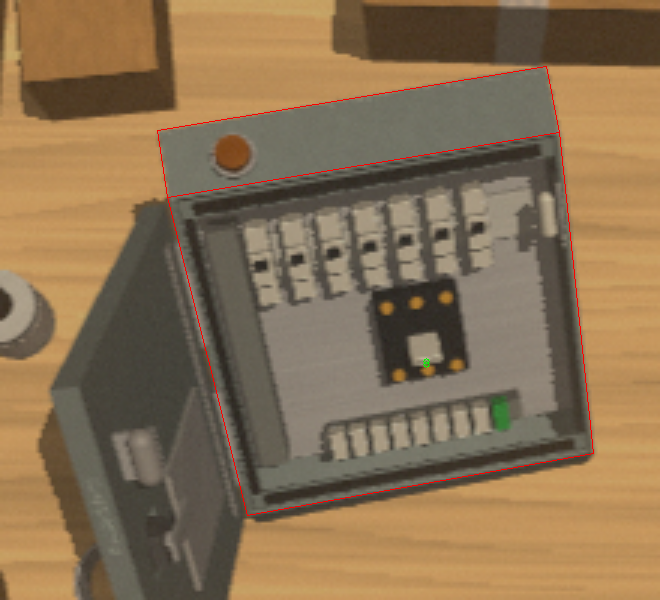

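The refined fit follows the box edges (mean 0.39 px), and the predicted off-paddle tip (green, crop (427,363)) falls on the paddle's end. The door stands at about 94°. Before moving I'll check clearance around the switch and work out the first move.

```bash
cat >> h.py <<'E'
from scipy.spatial.transform import Rotation as Ro
T=np.load("T.npy");PV=np.array([-.009,-.02,.1]);HG=np.array([-.016,.142,.139]);YB=np.array([0,1,0.])
def Rn(turn=0): # tool z=-n, x=+y_box, y=+s; turn about tool z deg
    return T[:3,:3]@np.stack([YB,S,-N],1)/1@Ro.from_euler("z",turn,degrees=True).as_matrix()
def at(o,s,y,n): return ap(T,np.asarray(o)+s*S+y*YB+n*N)
def go(p,R=None,cur=None):
    from rig import observe
    o=observe();pc,Rc=np.array(o["position"]),np.array(o["tool_rot"])
    R=Rc if R is None else R
    rv=Ro.from_matrix(Rc.T@R).as_rotvec()
    print("to",np.round(p,4),"shift",np.round(Rc.T@(p-pc)/.5,4).tolist(),"turn",np.round(rv/np.pi,4).tolist(),"mm",round(1e3*np.linalg.norm(p-pc)),"deg",round(np.degrees(np.linalg.norm(rv)),1))
E
python3 - <<'E'
from h import *
W=cloud(load("top0")).reshape(-1,3);W=W[~np.isnan(W[:,0])];B=(W-T[:3,3])@T[:3,:3]-PV
s,n=B@S,B@N;k=(abs(B[:,1])<.02)&(abs(n)<.05)
for a in range(-110,60,6):
    q=k&(s*1e3>=a)&(s*1e3<a+6);
    if q.any(): print(a,(1e3*np.percentile(n[q],[5,50,95])).round(1))
go(at(PV,-.04,0,.12),Rn())
E
```

```text
-110 [29.4 33.6 35.8]
-104 [28.8 32.7 35.5]
-98 [23.9 31.  33.3]
-92 [-0.1 11.1 13.6]
-86 [ 0.6 10.9 13.1]
-80 [-1.3 11.9 15.2]
-74 [-17.1  -3.2  14.2]
-68 [-18.7 -13.3  12.6]
-62 [-17.8 -15.5 -12.2]
-56 [-18.5 -14.7 -12.6]
-50 [-18.2 -15.7 -12.9]
-38 [2.5 5.8 7.3]
-32 [3.4 6.7 9.9]
-26 [ 4.2  6.4 11.3]
-20 [ 3.2  7.  25.8]
-14 [ 3.9 26.  31.3]
-8 [ 4.3 21.8 30.4]
-2 [ 4.2  7.9 19.4]
4 [2.9 6.7 9.8]
10 [4.2 6.4 9.2]
16 [3.8 6.6 9.2]
22 [5.  6.9 9.3]
28 [4.  6.8 9.8]
34 [-17.5  -6.4   6.9]
40 [-17.7 -16.  -12.6]
46 [-18.5 -14.4  10. ]
52 [-18.  -11.9  11.5]
58 [-14.9   8.3  13.5]
to [0.4805 0.0387 0.1699] shift [0.9494, -0.9321, 0.1232] turn [-0.1693, 0.1585, -0.4611] mm 668 deg 92.9
```

```bash
R='[[0.95,-0.93,0],[-0.169,0.158,-0.461]]'; python3 -m handwheel '[[[0.95,-0.93,-0.1],[-0.169,0.158,-0.461]],[[0.95,-0.93,-0.1],[-0.169,0.158,-0.461]],[[0.95,-0.93,-0.1],[-0.169,0.158,-0.461]],[[0.95,-0.93,-0.1],[-0.169,0.158,-0.461]],[[0.95,-0.93,-0.1],[-0.169,0.158,-0.461]],[[0.95,-0.93,-0.1],[-0.169,0.158,-0.461]],[[0.95,-0.93,-0.1],[-0.169,0.158,-0.461]],[[0.95,-0.93,-0.1],[-0.169,0.158,-0.461]],[[0.95,-0.93,-0.1],[-0.169,0.158,-0.461]],[[0.95,-0.93,-0.1],[-0.169,0.158,-0.461]]]' 0; python3 -c "
from h import *
go(at(PV,-.04,0,.12),Rn())"
```

```text
time_s: 1.1
position: [0.3958, -0.1029, 0.2691]
tool_rot: [[-0.088, 0.811, 0.579], [0.996, 0.053, 0.077], [0.032, 0.583, -0.812]]
ft_force: [1.3, -1.3, -0.3]
grip_width: -0.0001
gripper_force: 0.0
to [0.4805 0.0387 0.1699] shift [0.261, 0.0366, 0.2807] turn [-0.0123, 0.0119, -0.0327] mm 193 deg 6.6
```

```bash
python3 -m handwheel '[[[0.261,0.037,0.281],[-0.012,0.012,-0.033]],[[0.261,0.037,0.281],[-0.012,0.012,-0.033]],[[0.261,0.037,0.281],[-0.012,0.012,-0.033]],[[0.261,0.037,0.281],[-0.012,0.012,-0.033]],[[0.261,0.037,0.281],[-0.012,0.012,-0.033]],[[0.261,0.037,0.281],[-0.012,0.012,-0.033]],[[0.261,0.037,0.281],[-0.012,0.012,-0.033]]]'; python3 -c "
from h import *
go(at(PV,-.04,0,.12),Rn());go(at(PV,-.04,0,.014),Rn())"
```

```text
time_s: 1.8
position: [0.4808, 0.0357, 0.1703]
tool_rot: [[-0.187, 0.776, 0.603], [0.982, 0.147, 0.116], [0.001, 0.614, -0.789]]
ft_force: [0.5, -0.3, -0.1]
grip_width: -0.0001
gripper_force: 0.0
to [0.4805 0.0387 0.1699] shift [0.0061, -0.0001, 0.0008] turn [-0.0008, 0.0006, -0.0014] mm 3 deg 0.3
to [0.5446 0.0512 0.0864] shift [0.0065, 0.0004, 0.2129] turn [-0.0008, 0.0006, -0.0014] mm 106 deg 0.3
```

```bash
python3 -m handwheel '[[[0.006,0,0.1],[0,0,0]],[[0.006,0,0.18],[0,0,0]],[[0.006,0,0.212],[0,0,0]],[[0.006,0,0.212],[0,0,0]],[[0.006,0.01,0.212],[0,0,0]],[[0.006,0.02,0.212],[0,0,0]],[[0.006,0.028,0.212],[0,0,0]],[[0.006,0.036,0.212],[0,0,0]],[[0.006,0.044,0.212],[0,0,0]],[[0.006,0.048,0.212],[0,0,0]]]'; python3 -c "
from h import *
go(at(PV,-.012,0,.014),Rn())"
```

```text
time_s: 2.8
position: [0.5622, 0.0542, 0.1023]
tool_rot: [[-0.186, 0.775, 0.604], [0.983, 0.146, 0.115], [0.001, 0.614, -0.789]]
ft_force: [-3.1, -0.8, -0.4]
grip_width: -0.0003
gripper_force: 1.5
to [0.5662 0.0555 0.1036] shift [0.001, 0.0083, 0.0031] turn [-0.0006, 0.0008, -0.0015] mm 4 deg 0.3
```

```bash
python3 -m handwheel '[[[0,0.004,0.001],[0,0,0]],[[0,0.007,0.002],[0,0,0]],[[0,0.009,0.002],[0,0,0]],[[0,0.010,0.002],[0,0,0]]]'; python3 - <<'E'
from h import *
from rig import *
go(at(PV,-.012,0,.014),Rn())
E
```

```text
time_s: 3.2
position: [0.5672, 0.0561, 0.1032]
tool_rot: [[-0.188, 0.776, 0.602], [0.982, 0.147, 0.116], [0.001, 0.614, -0.79]]
ft_force: [-3.2, -2.6, 0.7]
grip_width: -0.0
gripper_force: 1.6
to [0.5662 0.0555 0.1036] shift [-0.0008, -0.0011, -0.0021] turn [-0.001, 0.0004, -0.0012] mm 1 deg 0.3
```

```bash
python3 -m handwheel '[[[0,0.002,0],[0,0,0]],[[0,0.004,0],[0,0,0]],[[0,0.006,0],[0,0,0]],[[0,0.006,0],[0,0,0]]]'; python3 - <<'E'
from h import *
go(at(PV,-.012,0,.014),Rn())
E
```

```text
time_s: 3.6
position: [0.5694, 0.0568, 0.1046]
tool_rot: [[-0.188, 0.776, 0.602], [0.982, 0.147, 0.117], [0.002, 0.613, -0.79]]
ft_force: [-3.2, -2.2, -1.5]
grip_width: 0.0
gripper_force: 1.6
to [0.5662 0.0555 0.1036] shift [-0.0015, -0.0064, -0.0026] turn [-0.0012, 0.0002, -0.0012] mm 4 deg 0.3
```

```bash
python3 -m handwheel '[[[0,0.002,0],[0,0,0]],[[0,0.004,0],[0,0,0]],[[0,0.006,0],[0,0,0]],[[0,0.006,0],[0,0,0]]]'; python3 -m handwheel '[[[0,0.002,0],[0,0,0]],[[0,0.004,0],[0,0,0]],[[0,0.004,0],[0,0,0]]]'
```

```text
time_s: 4.0
position: [0.5696, 0.057, 0.1047]
tool_rot: [[-0.188, 0.779, 0.598], [0.982, 0.147, 0.117], [0.003, 0.609, -0.793]]
ft_force: [-11.1, -7.9, -6.2]
grip_width: 0.0
gripper_force: 7.0
time_s: 4.3
position: [0.5698, 0.0572, 0.1048]
tool_rot: [[-0.188, 0.781, 0.596], [0.982, 0.147, 0.116], [0.003, 0.607, -0.795]]
ft_force: [-18.3, -12.9, -7.9]
grip_width: 0.0001
gripper_force: 10.9
```

```bash
cat >> h.py <<'E'
def Rt(k): # tool tilt: k=1 -> Rn, 0 -> vertical
    a=.6632*k;return T[:3,:3]@np.stack([YB,[np.cos(a),0,np.sin(a)],[np.sin(a),0,-np.cos(a)]],1)
def dw(th,r=.255,s=.05,w=.011):
    th=np.radians(th);return at(HG,s,w+.016*np.sin(th)-r*np.cos(th),r*np.sin(th)+.016*np.cos(th))
E
python3 -m handwheel '[[[0,-0.018,0],[0,0,0]],[[0,-0.024,0],[0,0,0]],[[0,-0.024,-0.1],[0,0,0]],[[0,-0.024,-0.3],[0,0,0]],[[0,-0.024,-0.3],[0,0,0]],[[0,-0.024,-0.3],[0,0,0]],[[0,-0.024,-0.3],[0,0,0]]]'; python3 - <<'E'
from h import *
from rig import *
o=observe();P=(np.array(o["position"])-T[:3,3])@T[:3,:3]-HG;print("hinge-rel s,y,n",P@S,P[1],P@N)
go(at(HG,.03,-.13,.37),Rt(0))
go(at(HG,.05,.1,.37),Rt(0))
f,d=get_image("top");c=camera_params("top");np.savez("pics/top1.npz",p=f,d=d,K=c["K"],R=c["R"],t=c["t"])
W=cloud(load("top1")).reshape(-1,3);W=W[~np.isnan(W[:,0])];B=(W-T[:3,3])@T[:3,:3]-PV
s,n=B@S,B@N;k=(abs(B[:,1])<.012)&(abs(s)<.025)&(n>.018)&(n<.034);print("paddle s,n",np.median(s[k]),np.median(n[k]),k.sum())
E
```

```text
time_s: 5.0
position: [0.4741, 0.038, 0.2207]
tool_rot: [[-0.187, 0.774, 0.605], [0.982, 0.148, 0.115], [-0.0, 0.616, -0.788]]
ft_force: [0.0, 0.2, 0.3]
grip_width: 0.0
gripper_force: 0.0
hinge-rel s,y,n -0.03232794876053631 -0.16149773614050933 0.12893324551549637
to [0.3705 0.0499 0.449 ] shift [0.0621, 0.1246, -0.4825] turn [0.2113, 0.0005, -0.0012] mm 251 deg 38.0
to [0.342  0.2787 0.4614] shift [0.5222, 0.1633, -0.4837] turn [0.2113, 0.0005, -0.0012] mm 365 deg 38.0
paddle s,n 0.013741675997822719 0.028110233066233094 39
```

The switch is on: the paddle tip measures s=+13.7 mm, a lean of about 0.455 rad. Now over to the door.

```bash
python3 -m handwheel '[[[0.062,0.125,-0.483],[0.211,0,0]],[[0.062,0.125,-0.483],[0.211,0,0]],[[0.062,0.125,-0.483],[0.211,0,0]],[[0.062,0.125,-0.483],[0.211,0,0]],[[0.062,0.125,-0.483],[0.211,0,0]],[[0.062,0.125,-0.483],[0.211,0,0]],[[0.062,0.125,-0.483],[0.211,0,0]],[[0.062,0.125,-0.483],[0.211,0,0]]]'; python3 - <<'E'
from h import *
go(at(HG,.05,.1,.37),Rt(0))
E
```

```text
time_s: 5.85
position: [0.3724, 0.05, 0.4484]
tool_rot: [[-0.19, 0.982, -0.002], [0.982, 0.19, 0.001], [0.002, -0.001, -1.0]]
ft_force: [-0.0, 0.8, 0.1]
grip_width: 0.0
gripper_force: 0.0
to [0.342  0.2787 0.4614] shift [0.4606, 0.0268, -0.0251] turn [-0.0004, -0.0005, -0.0006] mm 231 deg 0.2
```

```bash
python3 -m handwheel '[[[0.461,0.027,-0.025],[0,0,0]],[[0.461,0.027,-0.025],[0,0,0]],[[0.461,0.027,-0.025],[0,0,0]],[[0.461,0.027,-0.025],[0,0,0]],[[0.461,0.027,-0.025],[0,0,0]],[[0.461,0.027,-0.025],[0,0,0]],[[0.461,0.027,-0.025],[0,0,0]],[[0.461,0.027,-0.025],[0,0,0]]]'; python3 - <<'E'
from h import *
go(at(HG,.05,.085,.255),Rt(0))
for n in(.255,): pass
from rig import *
f,d=get_image("scene");cv2.imwrite("pics/s1.png",cv2.resize(f[100:360,200:480,::-1],None,fx=2,fy=2))
f,d=get_image("top");c=camera_params("top");np.savez("pics/top2.npz",p=f,d=d,K=c["K"],R=c["R"],t=c["t"])
E
```

```text
time_s: 6.65
position: [0.3415, 0.2782, 0.4598]
tool_rot: [[-0.187, 0.982, -0.005], [0.982, 0.187, 0.0], [0.001, -0.005, -1.0]]
ft_force: [-0.1, -0.3, 0.2]
grip_width: -0.0001
gripper_force: 0.0
to [0.4144 0.2775 0.3707] shift [-0.0288, 0.1436, 0.1775] turn [-0.0015, -0.0004, -0.0013] mm 115 deg 0.4
```

View pics/s1.png

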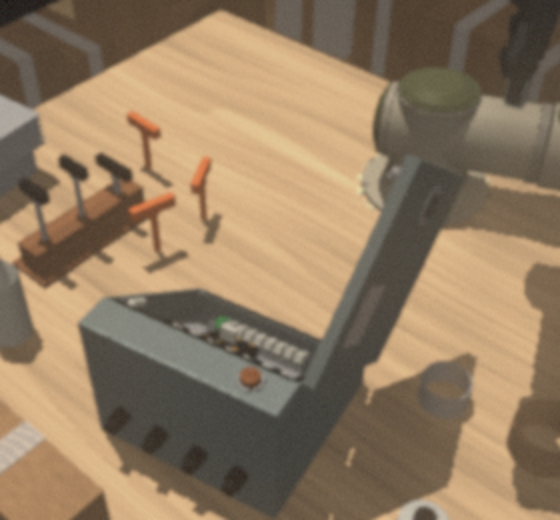

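The scene crop shows the gripper at (525,60), clear on the outer (left) side of the door, whose free edge is at about (435,170). The stand's tools are undisturbed. Next I'll lower the gripper beside the door.

```bash
python3 -m handwheel '[[[-0.029,0.144,0.178],[0,0,0]],[[-0.029,0.144,0.178],[0,0,0]],[[-0.029,0.144,0.178],[0,0,0]],[[-0.029,0.144,0.178],[0,0,0]],[[-0.029,0.144,0.178],[0,0,0]]]'; python3 - <<'E'
from h import *
for th,k in((95,0),(90,0),(85,.1),(80,.2),(75,.3),(70,.4),(60,.6)): go(dw(th),Rt(k))
E
```

```text
time_s: 7.25
position: [0.414, 0.2778, 0.3734]
tool_rot: [[-0.187, 0.982, -0.001], [0.982, 0.187, 0.002], [0.002, -0.0, -1.0]]
ft_force: [0.2, 0.2, 0.4]
grip_width: 0.0001
gripper_force: 0.0
to [0.4226 0.2426 0.3689] shift [-0.0725, 0.0039, 0.009] turn [-0.0001, -0.0007, -0.0013] mm 37 deg 0.3
to [0.4254 0.2206 0.3707] shift [-0.1168, 0.0011, 0.0052] turn [-0.0001, -0.0007, -0.0013] mm 58 deg 0.3
to [0.4295 0.1987 0.3711] shift [-0.1614, 0.0008, 0.0044] turn [-0.0213, -0.0007, -0.0013] mm 81 deg 3.8
to [0.4346 0.177  0.3699] shift [-0.2058, 0.0028, 0.0067] turn [-0.0424, -0.0006, -0.0013] mm 103 deg 7.6
to [0.4409 0.1558 0.3672] shift [-0.2499, 0.0073, 0.012] turn [-0.0635, -0.0006, -0.0014] mm 125 deg 11.4
to [0.4483 0.1352 0.3629] shift [-0.2931, 0.0141, 0.0204] turn [-0.0846, -0.0005, -0.0014] mm 147 deg 15.2
to [0.4661 0.0964 0.3501] shift [-0.376, 0.0344, 0.0458] turn [-0.1268, -0.0004, -0.0014] mm 190 deg 22.8
```

```bash
python3 -m handwheel '[[[-0.072,0.004,0.009],[0,0,0]],[[-0.095,0.002,0.007],[0,0,0]],[[-0.117,0.001,0.005],[0,0,0]],[[-0.14,0.001,0.005],[-0.011,0,0]],[[-0.161,0.001,0.004],[-0.021,0,0]],[[-0.206,0.003,0.007],[-0.042,0,0]],[[-0.25,0.007,0.012],[-0.063,0,0]],[[-0.293,0.014,0.02],[-0.085,0,0]],[[-0.335,0.024,0.033],[-0.106,0,0]],[[-0.376,0.034,0.046],[-0.127,0,0]]]'; python3 - <<'E'
from h import *
for th,k in((55,.7),(50,.8),(45,.9),(40,1),(35,1),(30,1),(25,1),(20,1),(15,1),(10,1)): go(dw(th),Rt(k))
E
```

```text
time_s: 8.25
position: [0.4661, 0.0964, 0.3501]
tool_rot: [[-0.188, 0.904, 0.384], [0.982, 0.173, 0.075], [0.001, 0.392, -0.92]]
ft_force: [1.3, 2.4, -0.3]
grip_width: -0.0
gripper_force: 1.2
to [0.4763 0.0785 0.3416] shift [-0.039, 0.0057, 0.0208] turn [-0.0197, 0.0001, -0.001] mm 22 deg 3.5
to [0.4874 0.0618 0.3318] shift [-0.076, 0.0122, 0.0448] turn [-0.0408, 0.0001, -0.001] mm 45 deg 7.3
to [0.4992 0.0465 0.3208] shift [-0.1106, 0.0196, 0.0719] turn [-0.0619, 0.0001, -0.001] mm 67 deg 11.1
to [0.5116 0.0325 0.3086] shift [-0.1427, 0.0277, 0.1018] turn [-0.083, 0.0002, -0.001] mm 89 deg 14.9
to [0.5245 0.0201 0.2954] shift [-0.172, 0.0364, 0.1342] turn [-0.083, 0.0002, -0.001] mm 111 deg 14.9
to [0.5379 0.0094 0.2812] shift [-0.1982, 0.0458, 0.1691] turn [-0.083, 0.0002, -0.001] mm 132 deg 14.9
to [5.517e-01 3.000e-04 2.661e-01] shift [-0.2212, 0.0557, 0.2059] turn [-0.083, 0.0002, -0.001] mm 154 deg 14.9
to [ 0.5657 -0.007   0.2504] shift [-0.2408, 0.0661, 0.2446] turn [-0.083, 0.0002, -0.001] mm 175 deg 14.9
to [ 0.5798 -0.0124  0.234 ] shift [-0.2568, 0.0769, 0.2848] turn [-0.083, 0.0002, -0.001] mm 196 deg 14.9
to [ 0.5939 -0.0159  0.2171] shift [-0.2691, 0.088, 0.3262] turn [-0.083, 0.0002, -0.001] mm 216 deg 14.9
```

Contact holds at 2–3 N. I'll continue down to 15°.

```bash
python3 -m handwheel '[[[-0.039,0.006,0.021],[-0.02,0,0]],[[-0.076,0.012,0.045],[-0.041,0,0]],[[-0.111,0.02,0.072],[-0.062,0,0]],[[-0.143,0.028,0.102],[-0.083,0,0]],[[-0.172,0.036,0.134],[-0.083,0,0]],[[-0.198,0.046,0.169],[-0.083,0,0]],[[-0.221,0.056,0.206],[-0.083,0,0]],[[-0.241,0.066,0.245],[-0.083,0,0]],[[-0.257,0.077,0.285],[-0.083,0,0]],[[-0.257,0.077,0.285],[-0.083,0,0]]]'; python3 - <<'E'
from h import *
for th in(10,7,5,4,3,2,1,0,-.3): go(dw(th),Rt(1))
E
```

```text
time_s: 9.25
position: [0.5797, -0.0127, 0.2307]
tool_rot: [[-0.188, 0.779, 0.598], [0.982, 0.147, 0.117], [0.003, 0.61, -0.793]]
ft_force: [-0.1, 0.7, 0.5]
grip_width: -0.0004
gripper_force: 0.0
to [ 0.5939 -0.0159  0.2171] shift [-0.0118, 0.0046, 0.0379] turn [-0.0024, -0.0, -0.0014] mm 20 deg 0.5
to [ 0.6023 -0.0171  0.2068] shift [-0.0174, 0.0049, 0.064] turn [-0.0024, -0.0, -0.0014] mm 33 deg 0.5
to [ 0.6079 -0.0175  0.1999] shift [-0.0204, 0.005, 0.0816] turn [-0.0024, -0.0, -0.0014] mm 42 deg 0.5
to [ 0.6107 -0.0176  0.1964] shift [-0.0216, 0.0051, 0.0904] turn [-0.0024, -0.0, -0.0014] mm 47 deg 0.5
to [ 0.6135 -0.0177  0.1929] shift [-0.0227, 0.0052, 0.0993] turn [-0.0024, -0.0, -0.0014] mm 51 deg 0.5
to [ 0.6163 -0.0176  0.1894] shift [-0.0237, 0.0052, 0.1082] turn [-0.0024, -0.0, -0.0014] mm 55 deg 0.5
to [ 0.619  -0.0175  0.1859] shift [-0.0245, 0.0053, 0.117] turn [-0.0024, -0.0, -0.0014] mm 60 deg 0.5
to [ 0.6218 -0.0173  0.1824] shift [-0.0251, 0.0054, 0.1259] turn [-0.0024, -0.0, -0.0014] mm 64 deg 0.5
to [ 0.6226 -0.0172  0.1814] shift [-0.0253, 0.0054, 0.1286] turn [-0.0024, -0.0, -0.0014] mm 66 deg 0.5
```

```bash
python3 -m handwheel '[[[-0.012,0.005,0.038],[0,0,0]],[[-0.016,0.005,0.056],[0,0,0]],[[-0.019,0.005,0.07],[0,0,0]],[[-0.021,0.005,0.082],[0,0,0]],[[-0.022,0.005,0.09],[0,0,0]],[[-0.022,0.005,0.095],[0,0,0]],[[-0.022,0.005,0.099],[0,0,0]],[[-0.022,0.005,0.103],[0,0,0]],[[-0.022,0.005,0.107],[0,0,0]],[[-0.022,0.005,0.11],[0,0,0]]]'; python3 - <<'E'
from h import *
for th in(1,0,-.3): go(dw(th),Rt(1))
E
```

```text
time_s: 10.25
position: [0.6161, -0.0172, 0.1903]
tool_rot: [[-0.187, 0.777, 0.601], [0.982, 0.148, 0.114], [-0.0, 0.612, -0.791]]
ft_force: [-6.8, -5.6, 4.2]
grip_width: -0.0003
gripper_force: 3.8
to [ 0.619  -0.0175  0.1859] shift [-0.0017, -0.0008, 0.0104] turn [-0.0016, 0.0009, -0.001] mm 5 deg 0.4
to [ 0.6218 -0.0173  0.1824] shift [-0.0023, -0.0007, 0.0193] turn [-0.0016, 0.0009, -0.001] mm 10 deg 0.4
to [ 0.6226 -0.0172  0.1814] shift [-0.0024, -0.0007, 0.022] turn [-0.0016, 0.0009, -0.001] mm 11 deg 0.4
```

```bash
python3 -m handwheel '[[[0,0,0.004],[0,0,0]],[[0,0,0.008],[0,0,0]],[[0,0,0.012],[0,0,0]],[[0,0,0.015],[0,0,0]],[[0,0,0.018],[0,0,0]],[[0,0,0.02],[0,0,0]]]'; python3 - <<'E'
from h import *
for th in(0,): go(dw(th),Rt(1))
E
```

```text
time_s: 10.85
position: [0.6213, -0.0152, 0.1828]
tool_rot: [[-0.189, 0.777, 0.6], [0.982, 0.149, 0.116], [0.001, 0.611, -0.792]]
ft_force: [-28.8, -5.6, 24.0]
grip_width: 0.0002
gripper_force: 18.7
to [ 0.6218 -0.0173  0.1824] shift [-0.0043, -0.0003, 0.0007] turn [-0.0019, 0.0003, -0.0008] mm 2 deg 0.4
```

The contact force shot up at zero angle, so the door seems seated. I'll retract and measure the door and lock.

```bash
python3 -m handwheel '[[[0,0,-0.02],[0,0,0]],[[0,0,-0.1],[0,0,0]],[[0,0,-0.2],[0,0,0]],[[0,0,-0.3],[0,0,0]],[[0,0,-0.36],[0,0,0]],[[0,0,-0.36],[0,0,0]],[[0,0,-0.36],[0,0,0]],[[0,0,-0.36],[0,0,0]]]' 0.5; python3 - <<'E'
from h import *
from rig import *
Rg=np.stack([[-np.sin(.0157),np.cos(.0157),0],[np.cos(.0157),np.sin(.0157),0],[0,0,-1]],1)
go(np.array([.4238,-.3559,.25]),Rg)
for nm in("top","wrist"):
    c=camera_params(nm);f,d=get_image(nm);np.savez(f"pics/{nm}3.npz",p=f,d=d,K=c["K"],R=c["R"],t=c["t"])
    F=load(f"{nm}3");W=cloud(F).reshape(-1,3);W=W[~np.isnan(W[:,0])];B=(W-T[:3,3])@T[:3,:3]-HG
    s,y,n=B@S,B[:,1],B@N
    k=(abs(s)<.12)&(y<-.02)&(y>-.27)&(abs(n-.016)<.05)&(np.hypot(s,y+.235)>.03)
    if k.sum()<100: print(nm,"no",k.sum());continue
    A=np.c_[s,y,np.ones(len(s))][k];q=np.linalg.lstsq(A,n[k],rcond=None)[0];print(nm,k.sum(),"plane slope s,y",q,"at free edge",q@[0,-.28,1],"resid",np.std(A@q-n[k]))
    L=at(HG,0,-.235,.022);uv=proj(F,L);print("lock px",uv)
    if (np.abs(uv-[320,240])<[290,210]).all():
        x,y0=np.int32(uv);cv2.imwrite(f"pics/lock_{nm}.png",cv2.resize(f[y0-25:y0+25,x-25:x+25,::-1],None,fx=8,fy=8,interpolation=2))
E
```

```text
time_s: 11.65
position: [0.5143, -0.0359, 0.3227]
tool_rot: [[-0.188, 0.779, 0.598], [0.982, 0.147, 0.117], [0.003, 0.609, -0.793]]
ft_force: [1.3, 0.2, -0.6]
grip_width: 0.0425
gripper_force: 0.0
to [ 0.4238 -0.3559  0.25  ] shift [-0.5949, -0.3238, -0.068] turn [0.2079, -0.0192, 0.0529] mm 340 deg 38.8
top 10246 plane slope s,y [0.00184082 0.00433578 0.0167334 ] at free edge 0.015519377132746301 resid 0.0016970451459938844
lock px [333.21106036 208.09804316]
wrist 66825 plane slope s,y [0.00082734 0.00363994 0.01704308] at free edge 0.01602389490902387 resid 0.0007666307399110463
lock px [261.85678614 207.46662273]
```

```bash
python3 - <<'E'
from h import *
F=load("wrist3");x,y=261,207;im=F["p"][:,:,::-1].copy()
c=cv2.resize(im[y-60:y+60,x-60:x+60],None,fx=5,fy=5,interpolation=2)
R5=np.array([[a,b] for a,b in((-1,-1),(1,-1),(1,1),(-1,1))])*.00575
q=proj(F,[at(HG,a,-.235+b,.022) for a,b in R5]);cv2.polylines(c,[np.int32((q-[x-60,y-60]+.5)*5)],True,(0,0,255),1)
t=np.linspace(0,6.28,60);q=proj(F,[at(HG,.017*np.cos(a),-.235+.017*np.sin(a),.022) for a in t]);cv2.polylines(c,[np.int32((q-[x-60,y-60]+.5)*5)],True,(0,255,0),1)
cv2.imwrite("pics/lock.png",c)
E
```

```text
(no output)
```

View pics/lock.png

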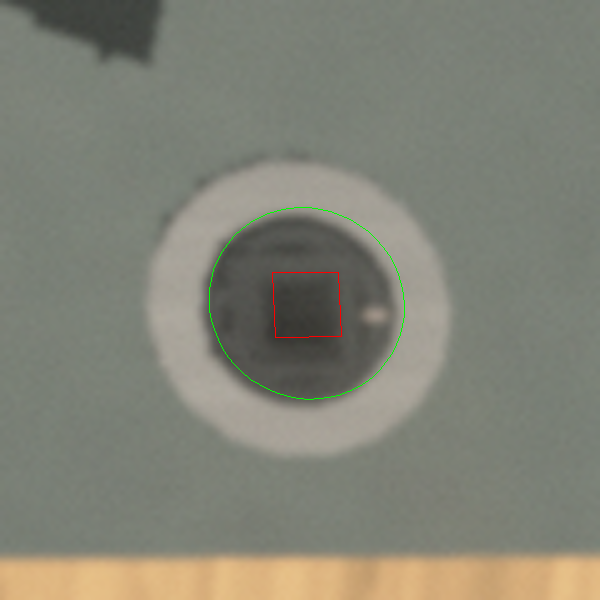

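The crop shows the round lock insert at about crop (299,309), wrist (261,208). It is about 1.5 mm from the predicted ring, within calibration, and its square recess is aligned. I'll correct the lock point from this and move over the T-key.

```bash
python3 - <<'E'
from h import *
F=load("wrist3");g=cv2.cvtColor(F["p"],cv2.COLOR_RGB2GRAY)[147:267,201:321]
m=(g>135).astype(np.uint8);n,l,s,c=cv2.connectedComponentsWithStats(m)
i=[i for i in range(1,n) if l[60,60+25]==i or l[60-25,60]==i or l[60+25,60]==i][0]
cn,_=cv2.findContours((l==i).astype(np.uint8),cv2.RETR_EXTERNAL,cv2.CHAIN_APPROX_NONE)
e=cv2.fitEllipse(max(cn,key=len));print(e)
uv=np.array(e[0])+[201,147];ray=F["R"].T@np.linalg.solve(F["K"],[*uv,1]);o=-F["R"].T@F["t"]
nw=T[:3,:3]@N;p0=at(HG,0,0,.0165);X=o+ray*(nw@(p0-o))/(nw@ray)
b=T[:3,:3].T@(X-T[:3,3])-HG;print("lock s,y (exp 0,-.235)",b@S,b[1])
E
python3 -m handwheel '[[[-0.1,-0.1,-0.15],[0.04,0,0.01]],[[-0.595,-0.324,-0.068],[0.208,-0.019,0.053]],[[-0.595,-0.324,-0.068],[0.208,-0.019,0.053]],[[-0.595,-0.324,-0.068],[0.208,-0.019,0.053]],[[-0.595,-0.324,-0.068],[0.208,-0.019,0.053]],[[-0.595,-0.324,-0.068],[0.208,-0.019,0.053]],[[-0.595,-0.324,-0.068],[0.208,-0.019,0.053]],[[-0.595,-0.324,-0.068],[0.208,-0.019,0.053]],[[-0.595,-0.324,-0.068],[0.208,-0.019,0.053]],[[-0.595,-0.324,-0.068],[0.208,-0.019,0.053]]]' 0.5 60
python3 - <<'E'
from h import *
from rig import *
Rg=np.stack([[-np.sin(.0157),np.cos(.0157),0],[np.cos(.0157),np.sin(.0157),0],[0,0,-1]],1)
c=camera_params("wrist");f,d=get_image("wrist");np.savez("pics/wrist4.npz",p=f,d=d,K=c["K"],R=c["R"],t=c["t"])
F=load("wrist4");W=cloud(F)
m=((W[...,2]>.105)&(W[...,2]<.135)&(abs(W[...,0]-.424)<.03)&(abs(W[...,1]+.356)<.07));P=W[m]
if len(P)>50: print(len(P),np.median(P[:,2]),cv2.minAreaRect((P[:,:2]*1000).astype(np.float32)))
go(np.array([.4238,-.3559,.25]),Rg);go(np.array([.4238,-.3559,.088]),Rg)
E
```

```text
((59.34360122680664, 61.71377182006836), (57.86283874511719, 61.17399215698242), 114.4461669921875)
lock s,y (exp 0,-.235) -0.002292165882936714 -0.23730980866125814
time_s: 12.75
position: [0.4242, -0.3554, 0.2515]
tool_rot: [[-0.016, 1.0, 0.002], [1.0, 0.016, -0.0], [-0.0, 0.002, -1.0]]
ft_force: [-0.6, 0.3, 0.5]
grip_width: 0.0429
gripper_force: 0.0
1989 0.11579076769051716 ((422.42816162109375, -357.5390930175781), (15.589873313903809, 79.32774353027344), 0.38065484166145325)
to [ 0.4238 -0.3559  0.25  ] shift [-0.0015, -0.001, 0.0038] turn [0.0007, 0.0003, 0.0004] mm 2 deg 0.2
to [ 0.4238 -0.3559  0.088 ] shift [-0.0012, -0.0017, 0.3278] turn [0.0007, 0.0003, 0.0004] mm 164 deg 0.2
```

```bash
python3 -m handwheel '[[[-0.003,-0.002,0.1],[0,0,0]],[[-0.003,-0.002,0.19],[0,0,0]],[[-0.003,-0.002,0.26],[0,0,0]],[[-0.003,-0.002,0.3],[0,0,0]],[[-0.003,-0.002,0.327],[0,0,0]],[[-0.003,-0.002,0.327],[0,0,0]],[[-0.003,-0.002,0.327],[0,0,0]]]' ; python3 -m handwheel '[[[0,0,0],[0,0,0]],[[0,0,0],[0,0,0]],[[0,0,0],[0,0,0]],[[0,0,0],[0,0,0]],[[0,0,0],[0,0,0]]]' 0.0 70
```

```text
time_s: 13.5
position: [0.4237, -0.3575, 0.0892]
tool_rot: [[-0.017, 1.0, 0.003], [1.0, 0.017, -0.002], [-0.002, 0.003, -1.0]]
ft_force: [0.4, -0.3, 0.1]
grip_width: 0.0423
gripper_force: 0.0
time_s: 14.0
position: [0.4232, -0.3583, 0.0893]
tool_rot: [[-0.015, 1.0, 0.003], [1.0, 0.015, -0.002], [-0.002, 0.003, -1.0]]
ft_force: [-1.0, 1.7, 5.4]
grip_width: 0.0148
gripper_force: 68.3
```

```bash
python3 -m handwheel '[[[0,0,-0.03],[0,0,0]],[[0,0,-0.07],[0,0,0]],[[0,0,-0.12],[0,0,0]],[[0,0,-0.2],[0,0,0]],[[0,0,-0.3],[0,0,0]],[[0,0,-0.38],[0,0,0]],[[0,0,-0.38],[0,0,0]],[[0,0,-0.38],[0,0,0]],[[0,0,-0.38],[0,0,0]]]'; python3 - <<'E'
from h import *
from rig import *
c=camera_params("wrist");o=observe();f,d=get_image("wrist");np.savez("pics/wrist5.npz",p=f,d=d,K=c["K"],R=c["R"],t=c["t"])
F=load("wrist5");W=cloud(F);Rc=np.array(o["tool_rot"]);L=(W-np.array(o["position"]))@Rc
m=(abs(L[...,0])<.06)&(abs(L[...,1])<.012)&(L[...,2]>-.045)&(L[...,2]<.1)
P=L[m];print(len(P))
for z0 in np.arange(-.04,.1,.01):
    q=P[abs(P[:,2]-z0)<.005]
    if len(q)>15: print(round(z0,3),len(q),"x",np.percentile(q[:,0],[2,50,98]).round(4),"y",np.percentile(q[:,1],[2,50,98]).round(4))
cv2.imwrite("pics/w5.png",f[:,:,::-1])
go(at(HG,0,-.235,.20),Rn())
E
```

```text
time_s: 14.9
position: [0.4223, -0.3573, 0.2767]
tool_rot: [[-0.015, 1.0, 0.0], [1.0, 0.015, 0.001], [0.001, 0.0, -1.0]]
ft_force: [-0.3, -0.5, -1.4]
grip_width: 0.0147
gripper_force: 68.5
10948
-0.04 1204 x [-0.0111  0.0035  0.0113] y [-0.0115  0.0072  0.0114]
-0.03 8186 x [-0.0335  0.0083  0.0386] y [-0.0084 -0.0004  0.0084]
-0.02 1134 x [-0.0335  0.0222  0.0405] y [-0.0113  0.0003  0.0113]
-0.01 398 x [0.0095 0.0394 0.0405] y [-0.0118 -0.0002  0.0117]
0.0 26 x [0.0092 0.01   0.0103] y [-0.0118  0.0094  0.0119]
to [ 0.4702 -0.0376  0.2966] shift [0.638, 0.1055, -0.0391] turn [-0.2106, 0.0182, -0.0545] mm 324 deg 39.3
```

View pics/w5.png

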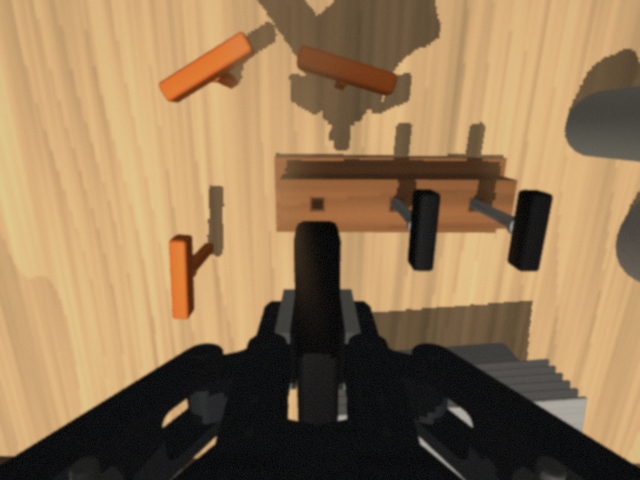

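The wrist picture shows the T-key held by its crossbar at (318,250), its hole in the stand empty at (317,204), and both nut drivers still in place. The bar is centred in the grip to about 0.5 mm. Next I'll move over the lock.

```bash
python3 -m handwheel '[[[0.638,0.105,-0.039],[-0.211,0.018,-0.054]],[[0.638,0.105,-0.039],[-0.211,0.018,-0.054]],[[0.638,0.105,-0.039],[-0.211,0.018,-0.054]],[[0.638,0.105,-0.039],[-0.211,0.018,-0.054]],[[0.638,0.105,-0.039],[-0.211,0.018,-0.054]],[[0.638,0.105,-0.039],[-0.211,0.018,-0.054]],[[0.638,0.105,-0.039],[-0.211,0.018,-0.054]],[[0.638,0.105,-0.039],[-0.211,0.018,-0.054]],[[0.638,0.105,-0.039],[-0.211,0.018,-0.054]],[[0.638,0.105,-0.039],[-0.211,0.018,-0.054]]]'; python3 - <<'E'
from h import *
from rig import *
go(at(HG,-.0012,-.2362,.115),Rn())
c=camera_params("wrist");f,d=get_image("wrist");np.savez("pics/wrist6.npz",p=f,d=d,K=c["K"],R=c["R"],t=c["t"])
f,d=get_image("top");c=camera_params("top");np.savez("pics/top6.npz",p=f,d=d,K=c["K"],R=c["R"],t=c["t"])
E
```

```text
time_s: 15.95
position: [0.4702, -0.0388, 0.2968]
tool_rot: [[-0.189, 0.772, 0.606], [0.982, 0.15, 0.115], [-0.002, 0.617, -0.787]]
ft_force: [-0.9, 0.4, -1.0]
grip_width: 0.0148
gripper_force: 68.7
to [ 0.5208 -0.029   0.2289] shift [0.0004, -0.0026, 0.1706] turn [0.0005, 0.0011, -0.0002] mm 85 deg 0.2
```

```bash
python3 -m handwheel '[[[0,-0.003,0.08],[0,0.001,0]],[[0,-0.003,0.14],[0,0.001,0]],[[0,-0.003,0.17],[0,0.001,0]],[[0,-0.003,0.17],[0,0.001,0]],[[0,-0.003,0.17],[0,0.001,0]],[[0,-0.003,0.17],[0,0.001,0]]]'; python3 - <<'E'
from h import *
from rig import *
go(at(HG,-.0012,-.2362,.090),Rn())
c=camera_params("scene");f,d=get_image("scene");F=dict(K=c["K"],R=c["R"],t=c["t"])
u,v=np.int32(proj(F,at(HG,0,-.235,.03)));cv2.imwrite("pics/s6.png",cv2.resize(f[v-60:v+40,u-60:u+60,::-1],None,fx=5,fy=5,interpolation=2));print(u,v)
E
```

```text
time_s: 16.65
position: [0.5206, -0.029, 0.2306]
tool_rot: [[-0.191, 0.771, 0.608], [0.982, 0.151, 0.117], [-0.001, 0.619, -0.785]]
ft_force: [-0.4, -0.3, -1.5]
grip_width: 0.0149
gripper_force: 68.7
to [ 0.536  -0.026   0.2092] shift [0.0001, -0.0019, 0.0531] turn [0.0012, 0.0005, 0.0002] mm 27 deg 0.2
295 241
```

View pics/s6.png

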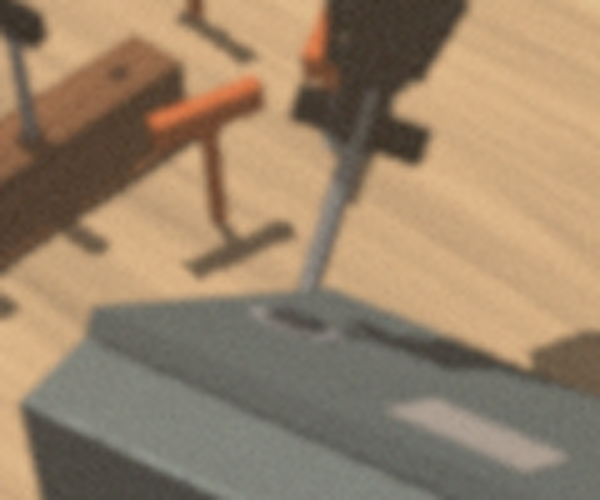

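The crop shows the key shaft heading for the lock ring: tip near (310,288), lock centre about (300,320), in line. Next I'll insert it slowly.

```bash
python3 -m handwheel '[[[0,-0.001,0.01],[0,0,0]],[[0,-0.002,0.02],[0,0,0]],[[0,-0.002,0.028],[0,0,0]],[[0,-0.002,0.034],[0,0,0]],[[0,-0.002,0.04],[0,0,0]],[[0,-0.002,0.046],[0,0,0]],[[0,-0.002,0.052],[0,0,0]]]'; python3 - <<'E'
from h import *
go(at(HG,-.0012,-.2362,.077),Rn())
E
```

```text
time_s: 17.4
position: [0.5362, -0.0261, 0.2088]
tool_rot: [[-0.191, 0.771, 0.608], [0.982, 0.151, 0.117], [-0.002, 0.619, -0.786]]
ft_force: [-0.5, -2.6, -0.2]
grip_width: 0.0146
gripper_force: 69.4
to [ 0.5438 -0.0245  0.1989] shift [0.0002, -0.0, 0.0252] turn [0.0012, 0.0006, 0.0003] mm 13 deg 0.2
```

```bash
python3 -m handwheel '[[[0,0,0.006],[0,0,0]],[[0,0,0.012],[0,0,0]],[[0,0,0.018],[0,0,0]],[[0,0,0.022],[0,0,0]],[[0,0,0.025],[0,0,0]],[[0,0,0.025],[0,0,0]]]'; python3 - <<'E'
from h import *
go(at(HG,-.0012,-.2362,.077),Rn())
E
```

```text
time_s: 18.0
position: [0.5434, -0.0245, 0.1995]
tool_rot: [[-0.191, 0.771, 0.608], [0.982, 0.152, 0.117], [-0.002, 0.619, -0.786]]
ft_force: [-7.6, -6.3, 8.3]
grip_width: 0.0146
gripper_force: 71.3
to [ 0.5438 -0.0245  0.1989] shift [-0.0003, 0.0, 0.0014] turn [0.0012, 0.0005, 0.0004] mm 1 deg 0.2
```

```bash
python3 -m handwheel '[[[0.001,0,0.002],[0,0,0]],[[0.001,0,0.004],[0,0,0]],[[0.001,0,0.004],[0,0,0]]]'; python3 - <<'E'
from h import *
go(at(HG,-.0012,-.2362,.077),Rn())
E
```

```text
time_s: 18.3
position: [0.544, -0.0241, 0.1993]
tool_rot: [[-0.191, 0.77, 0.609], [0.982, 0.153, 0.115], [-0.004, 0.62, -0.785]]
ft_force: [-26.1, -10.5, 25.3]
grip_width: 0.0149
gripper_force: 75.4
to [ 0.5438 -0.0245  0.1989] shift [-0.0007, -0.001, 0.0003] turn [0.0017, 0.0011, 0.0009] mm 1 deg 0.4
```

```bash
python3 -m handwheel '[[[0,0,-0.003],[0,0,0]],[[0,0,-0.003],[0,0,0.03]],[[0,0,-0.003],[0,0,0.06]],[[0,0,-0.003],[0,0,0.09]],[[0,0,-0.003],[0,0,0.12]],[[0,0,-0.003],[0,0,0.15]],[[0,0,-0.003],[0,0,0.18]],[[0,0,-0.003],[0,0,0.21]],[[0,0,-0.003],[0,0,0.24]],[[0,0,-0.003],[0,0,0.27]]]'; python3 - <<'E'
from h import *
from rig import *
go(at(HG,-.0012,-.2362,.077),Rn(92));o=observe();print(np.round(np.array(o["tool_rot"]).T@o["wrist_torque"],2),np.round(np.array(o["tool_rot"]).T@o["ft_force"],1))
E
```

```text
time_s: 19.3
position: [0.5432, -0.0243, 0.1992]
tool_rot: [[0.454, 0.651, 0.608], [0.761, -0.639, 0.116], [0.464, 0.41, -0.786]]
ft_force: [-15.4, -9.3, 12.6]
grip_width: 0.0149
gripper_force: 72.4
to [ 0.5438 -0.0245  0.1989] shift [-0.0, 0.0009, 0.0011] turn [0.0012, -0.0008, 0.2404] mm 1 deg 43.3
[-0.14 -2.06 -0.07] [ -8.2   1.1 -20.3]
```

```bash
python3 -m handwheel '[[[0,0,-0.001],[0,0,0.03]],[[0,0,-0.001],[0,0,0.06]],[[0,0,-0.001],[0,0,0.09]],[[0,0,-0.001],[0,0,0.12]],[[0,0,-0.001],[0,0,0.15]],[[0,0,-0.001],[0,0,0.18]],[[0,0,-0.001],[0,0,0.21]],[[0,0,-0.001],[0,0,0.235]],[[0,0,-0.001],[0,0,0.245]],[[0,0,-0.001],[0,0,0.245]]]'; python3 - <<'E'
from h import *
from rig import *
go(at(HG,-.0012,-.2362,.077),Rn(92));o=observe();print(np.round(np.array(o["tool_rot"]).T@o["wrist_torque"],2),np.round(np.array(o["tool_rot"]).T@o["ft_force"],1))
c=camera_params("wrist");f,d=get_image("wrist");np.savez("pics/wrist7.npz",p=f,d=d,K=c["K"],R=c["R"],t=c["t"])
E
```

```text
time_s: 20.3
position: [0.5428, -0.024, 0.199]
tool_rot: [[0.78, 0.154, 0.607], [0.104, -0.988, 0.117], [0.617, -0.028, -0.786]]
ft_force: [-10.5, -8.3, 8.1]
grip_width: 0.0151
gripper_force: 71.4
to [ 0.5438 -0.0245  0.1989] shift [0.0014, 0.0013, 0.0013] turn [0.0005, -0.0008, -0.0038] mm 1 deg 0.7
[-1.43 -1.33 -0.02] [ -4.1   6.4 -13.7]
```

```bash
python3 -m handwheel '[[[0,0,0],[0,0,0]],[[0,0,0],[0,0,0]],[[0,0,0],[0,0,0]],[[0,0,0],[0,0,0]]]' 0.6; python3 -m handwheel '[[[0,0,-0.03],[0,0,0]],[[0,0,-0.07],[0,0,0]],[[0,0,-0.14],[0,0,0]],[[0,0,-0.24],[0,0,0]],[[0,0,-0.32],[0,0,0]],[[0,0,-0.36],[0,0,0]],[[0,0,-0.36],[0,0,0]],[[0,0,-0.36],[0,0,0]]]'; python3 - <<'E'
from h import *
from rig import *
c=camera_params("wrist");f,d=get_image("wrist");np.savez("pics/wrist8.npz",p=f,d=d,K=c["K"],R=c["R"],t=c["t"])
W=cloud(load("wrist8")).reshape(-1,3);W=W[~np.isnan(W[:,0])];B=(W-T[:3,3])@T[:3,:3]-HG;s,y,n=B@S,B[:,1],B@N
k=(abs(s)<.05)&(abs(y+.235)<.045)&(n>.085)&(n<.125);P=np.c_[s,y][k]*1e3
print("bar top n",np.percentile(n[k],[50,90]),"expect .105",cv2.minAreaRect(P.astype(np.float32)))
A=np.c_[s,y,np.ones(len(s))];kt=k&(abs(n-np.median(n[k]))<.006);print("bar tilt",np.linalg.lstsq(A[kt],n[kt],rcond=None)[0])
k=(abs(s)<.12)&(y<-.02)&(y>-.27)&(abs(n-.016)<.008)&(np.hypot(s,y+.235)>.06);print("door",np.linalg.lstsq(A[k],n[k],rcond=None)[0])
cv2.imwrite("pics/w8.png",f[:,:,::-1])
E
```

```text
time_s: 20.75
position: [0.5431, -0.0233, 0.1986]
tool_rot: [[0.78, 0.155, 0.606], [0.105, -0.987, 0.119], [0.617, -0.029, -0.786]]
ft_force: [0.8, -0.1, -0.4]
grip_width: 0.0511
gripper_force: 0.0
time_s: 21.55
position: [0.4341, -0.0448, 0.3397]
tool_rot: [[0.78, 0.155, 0.606], [0.104, -0.988, 0.118], [0.617, -0.029, -0.786]]
ft_force: [-0.3, 0.2, 0.6]
grip_width: 0.0512
gripper_force: 0.0
bar top n [0.10477064 0.10791407] expect .105 ((-9.9754638671875, -235.44140625), (80.0208511352539, 16.284883499145508), 0.317798912525177)
bar tilt [ 0.08616291 -0.01273118  0.10254501]
door [0.00066599 0.00316402 0.01695433]
```

View pics/w8.png

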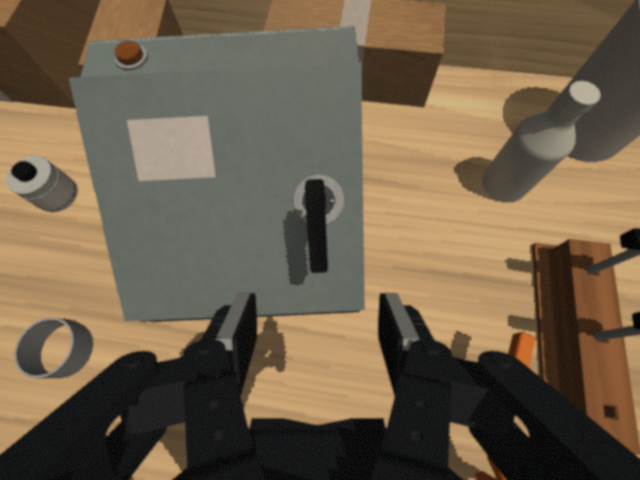

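The picture shows the door shut and the key standing in the lock at (318,200). Its bar lies along the slope (quarter turn, within 0.3°), its top is at 105 mm (full depth), and it leans about 0.09 rad, inside the limits. The robot is clear of everything, so I'll hand in.

```bash
python3 -c "
from rig import close_job
print(close_job())"
```

```text
the job is handed in; nothing more can be done
None
```

The job is handed in: the switch is on, the door is seated on its catch, and the T-key stands fully in the lock after its quarter turn clockwise. My last measurements were within the limits, but the hand-in returned no verdict.

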